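Find the key left on and release it

TASK

One of the four push keys on the white power console was left latched down. With the fingertips, tap each key lightly, going along the row from left to right as the robot sees it, to feel which one is latched, without pushing any key right down as you tap; then press the latched key firmly down and let go so that it springs up and all four keys stand raised. Do not press down any key that is already up, pick nothing up, and leave the jars, mug and boxes round the console where they are.

Things in the scene. Friction and masses are not known exactly. Their poses are not given: they have to be found in the camera images.
- console: fixed white power console, 150 (x) by 230 mm (y), flat deck 50 mm above the worktop; origin: centre of its underside on the worktop; z up, y along the row of keys to the left, x away from the robot. The keys' centres lie at x = -30 mm, y = +69, +23, -23 and -69 mm (46 mm apart, 16 mm gaps); four flat round sockets lie behind them at x = +42 mm
- key_a: grey key, identical to the other three; origin: centre of its flat top, axes as the console's; its letter does not tell its place in the row. 44 mm (x) by 30 mm (y), rounded edges, standing in a bezel 4 mm high. Its top is 66 mm above the worktop when raised, about 62 mm when latched. Travel: straight down, to a stop 9 mm below the raised level
- key_b: grey key, identical to the other three; origin: centre of its flat top, axes as the console's; its letter does not tell its place in the row. The latched key feels solid up to 4 N, then gives 0.5 N per mm; its catch lets go 7 mm below the raised level (6 N), the stop is reached at 7 N. Press to the stop (15 N is harmless); let go, it springs up to the raised level and stays up
- key_c: grey key, identical to the other three; origin: centre of its flat top, axes as the console's; its letter does not tell its place in the row. A raised key is sprung: it gives from 2 N on, 0.5 N per mm. If a key that was raised is pushed down 6.8 mm or more, it counts as switched on, which is a mistake
- key_d: grey key, identical to the other three; origin: centre of its flat top, axes as the console's; its letter does not tell its place in the row. One of the four, at any place in the row, is latched at the start, so its top lies 4 mm lower than the others
- spice1: dark-capped spice jar, 44 mm across, 96 mm tall; loose bystander, not to be moved; origin: centre of its underside
- spice2: white-capped spice jar, 47 mm across, 98 mm tall; loose bystander, not to be moved; origin: centre of its underside
- mug1: white mug with a handle, 92x127 mm, 95 mm tall; loose bystander, not to be moved; origin: centre of its underside
- honey_jar: glass honey jar, 66x72 mm, 102 mm tall; loose bystander, not to be moved; origin: centre of its underside
- soap_box: flat white and yellow soap carton, 60x90 mm, 35 mm tall; loose bystander, not to be moved; origin: centre of its underside
- pepper_mill: pepper mill, 44 mm across, 90 mm tall; loose bystander, not to be moved; origin: centre of its underside

How it is judged (in metres and radians):
On the way, in this order (a step that is already met when the one before it is completed fails the run):
1. the fingers touch the left-end key (counted from the left) with more than 0.5 N (((contact force between the fingers and key_a above 0.5 N and y of key_a in the frame of console between 0.054 and 0.084 m) or (contact force between the fingers and key_b above 0.5 N and y of key_b in the frame of console between 0.054 and 0.084 m) or (contact force between the fingers and key_c above 0.5 N and y of key_c in the frame of console between 0.054 and 0.084 m) or (contact force between the fingers and key_d above 0.5 N and y of key_d in the frame of console between 0.054 and 0.084 m))), for 0.03 s.
2. the fingers touch the second key (counted from the left) with more than 0.5 N (((contact force between the fingers and key_a above 0.5 N and y of key_a in the frame of console between 0.008 and 0.038 m) or (contact force between the fingers and key_b above 0.5 N and y of key_b in the frame of console between 0.008 and 0.038 m) or (contact force between the fingers and key_c above 0.5 N and y of key_c in the frame of console between 0.008 and 0.038 m) or (contact force between the fingers and key_d above 0.5 N and y of key_d in the frame of console between 0.008 and 0.038 m))), for 0.03 s.
3. the fingers touch the third key (counted from the left) with more than 0.5 N (((contact force between the fingers and key_a above 0.5 N and y of key_a in the frame of console between -0.038 and -0.008 m) or (contact force between the fingers and key_b above 0.5 N and y of key_b in the frame of console between -0.038 and -0.008 m) or (contact force between the fingers and key_c above 0.5 N and y of key_c in the frame of console between -0.038 and -0.008 m) or (contact force between the fingers and key_d above 0.5 N and y of key_d in the frame of console between -0.038 and -0.008 m))), for 0.03 s.
4. the fingers touch the right-end key (counted from the left) with more than 0.5 N, the latched key being still latched (((contact force between the fingers and key_a above 0.5 N and y of key_a in the frame of console between -0.084 and -0.054 m) or (contact force between the fingers and key_b above 0.5 N and y of key_b in the frame of console between -0.084 and -0.054 m) or (contact force between the fingers and key_c above 0.5 N and y of key_c in the frame of console between -0.084 and -0.054 m) or (contact force between the fingers and key_d above 0.5 N and y of key_d in the frame of console between -0.084 and -0.054 m)) and ((z of key_a in the frame of console below 0.063 m and distance of key_a from where it was at the start of the episode below 0.0028 m) or (z of key_b in the frame of console below 0.063 m and distance of key_b from where it was at the start of the episode below 0.0028 m) or (z of key_c in the frame of console below 0.063 m and distance of key_c from where it was at the start of the episode below 0.0028 m) or (z of key_d in the frame of console below 0.063 m and distance of key_d from where it was at the start of the episode below 0.0028 m))), for 0.03 s.
5. the latched key is pushed more than 7 mm below the raised level, which frees its catch (z of any of key_a, key_b, key_c, key_d in the frame of console below 0.059 m), for 0.03 s.
6. all four keys stand raised (z of each of key_a, key_b, key_c, key_d in the frame of console above 0.0645 m), for 0.2 s.
At the end, for the whole second after the job is handed in: all four keys stand within 1.5 mm of the raised level, and each loose bystander is within 30 mm of where it stood (all of step 6 and distance of each of spice1, spice2, mug1, honey_jar, soap_box, pepper_mill from where it was at the start of the episode below 0.03 m); the robot touches nothing.
It fails at once if a key that was raised at the start is pushed down 6.8 mm or more ((z of key_a in the frame of console below 0.0592 m and distance of key_a from where it was at the start of the episode above 0.006 m) or (z of key_b in the frame of console below 0.0592 m and distance of key_b from where it was at the start of the episode above 0.006 m) or (z of key_c in the frame of console below 0.0592 m and distance of key_c from where it was at the start of the episode above 0.006 m) or (z of key_d in the frame of console below 0.0592 m and distance of key_d from where it was at the start of the episode above 0.006 m)).
It fails at once if a loose bystander is shoved, lifted or carried 30 mm or more (distance of any of spice1, spice2, mug1, honey_jar, soap_box, pepper_mill from where it was at the start of the episode above 0.03 m).
It also fails if it takes over 48 s, if anything falls off the work surface, if the arm or the gripper's body presses on something with over 40 N, if the wrist force passes 120 N, or if a joint passes its speed limit or range.

ROBOT

A 6-joint arm with a two-finger parallel gripper is mounted at the origin on a cart in front of the work surface, level with it; the furniture and walls round the work are solid. World frame = base frame: x ahead of the robot, y to its left, z up, the work surface at z = 0. Lengths are in mm, angles in rad, forces in N, time in s.
With the tool pointing down it reaches from about 325 to 850 mm from the base axis. Payload 15.5 kg.
Tool frame: the origin (TCP) lies on the centre line of the jaws, within the pads' length; the fingertips stand 25 mm ahead of it and the grasp point (between the pads) lies 6 mm ahead of it; z points along the fingers, y is the line along which they close (so a half turn about z gives the same grasp; the last joint's range is limited). The gripper opens to 91 mm and grips with 3 to 60 N. Pads are 32 mm wide; open, the fingers measure 118 mm over their backs; the gripper's body (76 mm by 178 mm) begins 60 mm behind the grasp point.
Start: joints at [-1.226, 0.494, 1.345, -0, 1.302, -0.096], TCP at [266.1, -565.524, 238.915] pointing down, gripper open.
Joint ranges: [-2.91, 2.91], [-0.82, 2.16], [0.22, 2.67], [-1.22, 4.37], [0.12, 2.79], [-3.08, 3.08]. Speed limits (rad/s): [1.89, 1.89, 2.57, 3.01, 3.01, 3.01].

INTERFACE

Orientations are given as a rotation vector (axis times angle).
In Python, from station import readout, imaging, ctrl gives the robot as it stands.
- The arm moves only by the shell command python3 -m jog 'ROWS' [FORCE]. ROWS is text: rows parted by semicolons, each of 7 numbers parted by spaces: the shift along the tool's x, y, z in cm, then the turn, a rotation vector about the tool's x, y, z in rad, then the closure, from 0 (fully open) to 1 (shut). A call has exactly 8 rows; each row is the pose to reach, as a shift and turn from the pose commanded when the call began, along the tool's axes at that moment; what a row does not reach only later rows make up. A row lasts 1/8 s, in which the tool goes at most 62.5 mm and 10.7 degrees, less where a joint would pass 70% of its speed; a pose out of reach is approached as far as the arm can. A call with a gripper value outside its range is refused whole. The fingers move at their own pace and stop on an object; FORCE is the grip in N (left out, the last holds). Time passes only in rows, so rows that repeat a pose let the fingers close, or fill a call up. It gives the time, the measured TCP pose, the force, the opening and the grip force at its end, in the units of the state.
- readout.observe(): the state, without advancing time (a new reading comes with each control period).
- imaging.capture(name): name is "side" or "top"; returns a dict with "image" (400x640x3 uint8, blue, green, red), "intrinsics" (3x3 intrinsics, pixels), "cam_to_world" (4x4, takes a point from camera to world coordinates). Camera axes: x right, y down, z forward; pixel columns grow to the right and rows downward; lengths in mm; the calibration is good to about 2 mm. A picture is of the moment at which its call begins. There is no depth.
- ctrl.sign_off(): hands the job in; it is judged then, once.
The state is a dict: "time_s": time; "joint_positions": joint angles; "qvel": joint speeds; "joint_efforts": joint torques, N m; "tcp_pos": TCP position; "ee_rot": TCP orientation; "force": force on the tool from outside, world axes, zero at the start; "ft_torque": the same for the moment, N m; "opening": opening from 0.0 (shut) to 1.0 (fully open); "gripper_force": force on a finger pad.
Only numpy, scipy, OpenCV 4.12 (cv2) and the standard library are available. Lean on these libraries where they do the work, as an engineer would, in place of code of your own. Each camera call takes 0.05 s, during which the arm holds its last target. There are 200 camera calls.

## Working session

There is one attempt and no reset: what is moved stays moved. The work goes in short steps, Python scripts to look and compute and a shell command to move; the robot and the scene stay as the last step left them, time stands still between calls to the robot, and variables do not carry over. Pictures are saved under pics/ and viewed, at most 10 in all, crops included, and the job is handed in when it is done.

```bash
mkdir -p pics; python3 - <<'E'
from station import readout, imaging
import cv2,numpy as np
np.set_printoptions(precision=4,suppress=True)
for n in("side","top"):
    c=imaging.capture(n); cv2.imwrite(f"pics/{n}0.png",c["image"]); np.savez(f"pics/{n}0.npz",**c); print(c["intrinsics"],c["cam_to_world"])
s=readout.observe(); print(s)
E
```

```text
[[368.2609   0.     319.3914]
 [  0.     368.2609 196.4716]
 [  0.       0.       1.    ]] [[ -0.9844  -0.0529   0.1676 396.171 ]
 [ -0.1739   0.4318  -0.885  897.5847]
 [ -0.0255  -0.9004  -0.4343 458.6034]
 [  0.       0.       0.       1.    ]]
[[395.8257   0.     317.5343]
 [  0.     395.8257 191.4829]
 [  0.       0.       1.    ]] [[ -0.0254  -0.9774   0.21   396.8247]
 [ -0.9997   0.0248  -0.0054 132.9209]
 [  0.0001  -0.2101  -0.9777 898.3718]
 [  0.       0.       0.       1.    ]]
{'time_s': 0.1, 'joint_positions': array([-1.2265,  0.4941,  1.346 ,  0.    ,  1.3025, -0.0955]), 'qvel': array([-0.002 , -0.0017, -0.0006, -0.0011,  0.0012, -0.0001]), 'joint_efforts': array([ -0.0008, -88.0244, -38.2543,   0.0708,   0.0483,  -0.0001]), 'tcp_pos': array([ 265.9866, -565.2432,  238.3885]), 'ee_rot': array([-3.0649, -0.685 ,  0.0002]), 'force': array([-0.2884, -0.6357,  0.3107]), 'ft_torque': array([0.0024, 0.0145, 0.0408]), 'gripper_force': 0.0, 'opening': 0.9981032881395532}
```

View pics/top0.png

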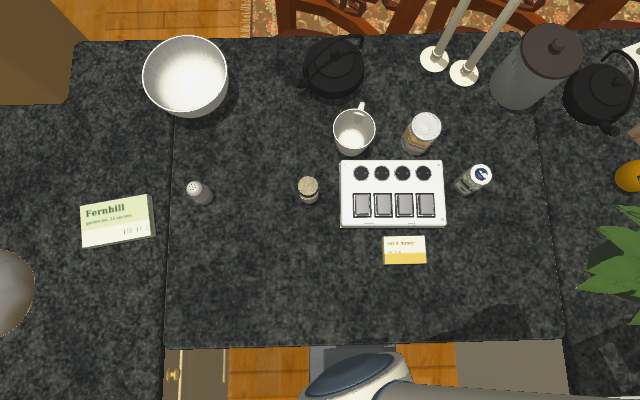

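View pics/side0.png

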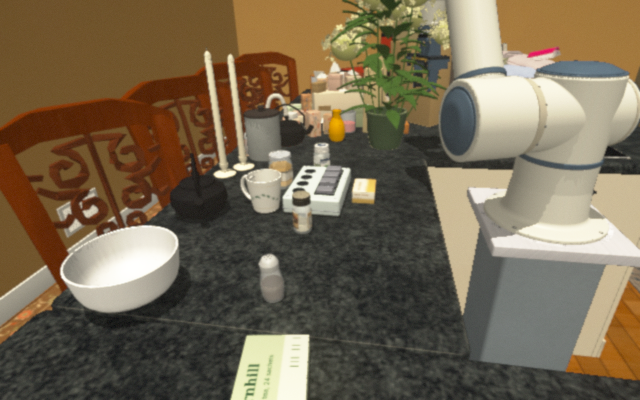

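The top view shows the console with corners near (340,160) and (446,227). The keys are at about (362..425, 205), the sockets at about row 173, and the soap box is in front at (404,250). In the side view the jars stand close by the console on its left, right and far sides.

```bash
cat > h.py <<'E'
import numpy as np
def cast(c,uv,z):
    K,T=c["intrinsics"],c["cam_to_world"]
    d=T[:3,:3]@np.linalg.solve(K,[uv[0],uv[1],1]); o=T[:3,3]
    return (o+d*(z-o[2])/d[2])[:2]
E
python3 - <<'E'
from h import *; import cv2
c=np.load("pics/top0.npz"); g=cv2.cvtColor(c["image"],cv2.COLOR_BGR2GRAY)
x0,y0,x1,y1=342,162,444,222
roi=(g[y0:y1,x0:x1]<110).astype(np.uint8)
cs,_=cv2.findContours(roi,cv2.RETR_EXTERNAL,cv2.CHAIN_APPROX_NONE)
S=[];B=[]
for k in cs:
    a=cv2.contourArea(k)
    if a<60: continue
    x,y,w,h=cv2.boundingRect(k); m=cv2.moments(k); uv=(m['m10']/m['m00']+x0,m['m01']/m['m00']+y0)
    z=50 if uv[1]<188 else 54
    p=cast(c,uv,z); print(a,(x+x0,y+y0,w,h),np.round(uv,1),p.round(1)); (S if z==50 else B).append(p)
S=np.array(sorted(S,key=lambda p:-p[1]));B=np.array(sorted(B,key=lambda p:-p[1]))
for P,x in((S,42),(B,-30)):
    d=P[0]-P[-1]; print("yaw",np.arctan2(-d[0],d[1]),"len",np.linalg.norm(d),P.mean(0))
im=cv2.resize(c["image"][150:275,290:500],None,fx=3.8,fy=3.8,interpolation=cv2.INTER_CUBIC); cv2.imwrite("pics/crop.png",im)
E
```

```text
404.0 (395, 193, 19, 25) [403.8 204.7] [544.2 -57.8]
412.5 (373, 193, 20, 25) [382.7 205. ] [544.6 -12.1]
409.5 (353, 193, 19, 25) [361.6 205. ] [545.9  33.7]
142.5 (416, 166, 15, 14) [423.1 172.7] [ 615.7 -106.5]
142.0 (395, 166, 15, 14) [402.4 172.9] [616.4 -60.7]
139.5 (375, 166, 14, 14) [381.5 172.7] [618.  -14.4]
136.5 (354, 166, 15, 15) [360.8 172.9] [618.6  31.3]
yaw -0.021265705901616666 len 137.83756728847567 [617.17991944 -37.58878854]
yaw -0.018564657271906208 len 91.51677236902103 [544.91511175 -12.09596121]
```

View pics/crop.png

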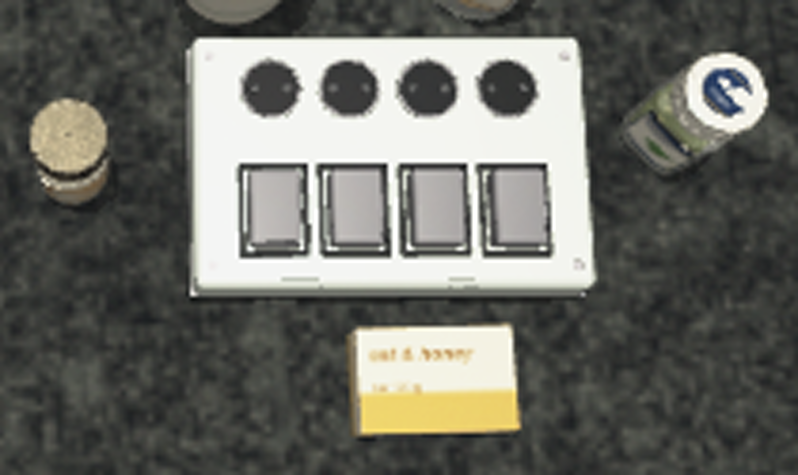

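The crop shows the four sockets and four keys clearly. Image-left is the robot's left (+y). Before planning the transit, I'll check where the plant is relative to the arm.

```bash
python3 - <<'E'
from h import *; import cv2
t=np.load("pics/top0.npz"); s=np.load("pics/side0.npz")
print("pot",cast(s,(387,147),0),"leaf tips top z=100,250",[cast(t,(580,285),z).round() for z in(0,100,250)],[cast(t,(600,320),z).round() for z in(0,100,250)])
for n,uv in dict(mill=(308,185),mug=(354,118),honey=(425,128),spice=(480,175)).items(): print(n,cast(t,uv,95).round())
def proj(c,p):
    q=np.linalg.inv(c["cam_to_world"])@np.r_[p,1]; q=c["intrinsics"]@q[:3]; return (q[:2]/q[2]).round()
for p in([266,-565,239],[266,-565,214],[266,-565,330]): print(proj(s,p),proj(t,p))
cv2.imwrite("pics/crop2.png",cv2.resize(s["image"][0:200,300:480],None,fx=3,fy=3))
E
```

```text
pot [ 387.47773928 -508.38164848] leaf tips top z=100,250 [array([ 364., -446.]), array([ 368., -382.]), array([ 373., -285.])] [array([ 289., -478.]), array([ 301., -410.]), array([ 319., -308.])]
mill [584. 148.]
mug [730.  46.]
honey [ 703. -106.]
spice [ 596. -213.]
[424.  82.] [764. 350.]
[423.  88.] [747. 347.]
[426.  55.] [839. 363.]
```

View pics/crop2.png

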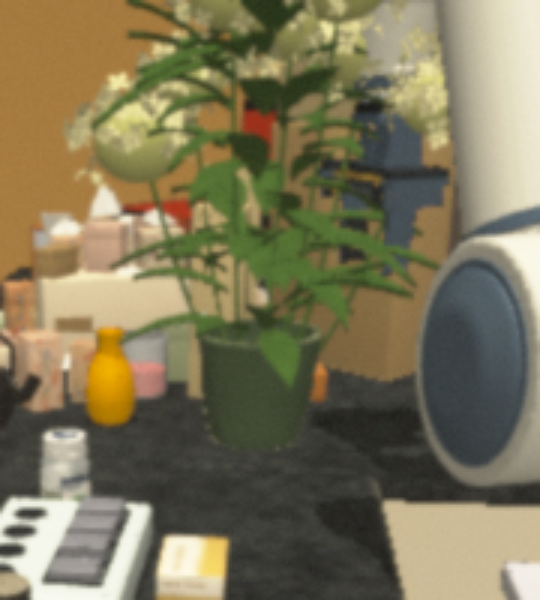

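Rough numbers put the plant pot around (390,-530), so its leaves stand between the gripper and the console. I'll triangulate the leaf tips to plan a retracted swing.

```bash
python3 - <<'E'
from h import *; import cv2
t=np.load("pics/top0.npz"); s=np.load("pics/side0.npz")
def proj(c,p):
    q=np.linalg.inv(c["cam_to_world"])@np.r_[p,1]; q=c["intrinsics"]@q[:3]; return (q[:2]/q[2])
hsv=cv2.cvtColor(s["image"],cv2.COLOR_BGR2HSV); gs=cv2.inRange(hsv,(32,60,20),(85,255,255))
hsv=cv2.cvtColor(t["image"],cv2.COLOR_BGR2HSV); gt=cv2.inRange(hsv,(32,60,20),(85,255,255))
gt[:,:560]=0
ys,xs=np.nonzero(gt); print("top green bbox",xs.min(),ys[xs.argmin()],ys.max(),xs[ys.argmax()])
# visual hull by both views: smallest radius / per-height
for z in range(60,480,40):
    pts=[]
    for u,v in zip(xs,ys):
        p=np.r_[cast(t,(u,v),z),z]; a,b=proj(s,p).round().astype(int)
        if 0<=a<640 and 0<=b<400 and gs[max(b-1,0):b+2,a-1:a+2].any(): pts.append(p)
    if pts:
        pts=np.array(pts); r=np.hypot(*pts[:,:2].T); i=r.argmin(); print(z,len(pts),"rmin",r[i].round(),pts[i].round(),"xmin",pts[:,0].min().round(),"ymax",pts[:,1].max().round())
E
```

```text
top green bbox 575 288 324 626
60 2718 rmin 536.0 [ 360. -396.   60.] xmin 329.0 ymax -396.0
100 2932 rmin 519.0 [ 362. -371.  100.] xmin 333.0 ymax -371.0
140 3032 rmin 502.0 [ 364. -346.  140.] xmin 320.0 ymax -346.0
180 2986 rmin 486.0 [ 366. -321.  180.] xmin 302.0 ymax -321.0
220 1838 rmin 471.0 [ 367. -295.  220.] xmin 308.0 ymax -295.0
260 3055 rmin 457.0 [ 369. -270.  260.] xmin 332.0 ymax -270.0
300 2357 rmin 444.0 [ 371. -245.  300.] xmin 318.0 ymax -245.0
340 2739 rmin 429.0 [ 324. -281.  340.] xmin 323.0 ymax -230.0
380 1931 rmin 414.0 [ 329. -251.  380.] xmin 329.0 ymax -215.0
420 3019 rmin 401.0 [ 334. -221.  420.] xmin 334.0 ymax -169.0
460 2113 rmin 397.0 [ 343. -199.  460.] xmin 343.0 ymax -159.0
```

```bash
python3 -m jog '0 -4 0 0 0 0 1; 0 -8 0 0 0 0 1; 0 -12 0 0 0 0 1; 0 -16 0 0 0 0 1; 0 -20 0 0 0 0 1; 0 -24 0 0 0 0.15 1; 0 -27 0 0 0 0.3 1; 0 -27.5 0 0 0 0.45 1' 20; python3 -c "
from station import readout; print(readout.observe())"
```

```text
time_s: 1.1
tcp_pos: [148.3, -314.7, 238.8]
ee_rot: [-3.14, 0.024, 0.001]
force: [-0.2, -1.1, 0.2]
opening: 0.158
gripper_force: 0.0
{'time_s': 1.1, 'joint_positions': array([-1.30260727e+00,  9.82649779e-02,  1.95951051e+00, -5.55823728e-05,
        1.08492631e+00,  2.83537017e-01]), 'qvel': array([-1.61092943e-02, -4.04225475e-02,  3.19529240e-02,  6.05636435e-04,
       -2.05889564e-02,  1.17769852e+00]), 'joint_efforts': array([ 2.24485598e-01, -4.41953516e+01, -2.98086673e+01,  2.77415692e-02,
        3.74128679e-01, -4.07523617e+00]), 'tcp_pos': array([ 148.2719695 , -314.6875819 ,  238.78178779]), 'ee_rot': array([-3.14044662e+00,  2.40593906e-02,  5.48627565e-04]), 'force': array([-0.21146393, -1.13903484,  0.15422039]), 'ft_torque': array([-0.01321212,  0.0307079 , -0.03214435]), 'gripper_force': 0.0, 'opening': 0.15759115872895188}
```

```bash
python3 -m jog '4 -2.2 0 0 0 0.12 1; 7.6 -4.9 0 0 0 0.24 1; 10.9 -8 0 0 0 0.36 1; 13.7 -11.6 0 0 0 0.45 1; 16.1 -15.4 0 0 0 0.42 1; 17.9 -19.6 0 0 0 0.3 1; 19.2 -23.9 0 0 0 0.15 1; 19.9 -28.4 0 0 0 0.01 1'
```

```text
time_s: 2.1
tcp_pos: [351.3, -33.3, 238.9]
ee_rot: [3.141, -0.024, 0.0]
force: [0.1, 0.6, 0.3]
opening: 0.004
gripper_force: 0.0
```

```bash
python3 -m jog '4.9 -1.7 0 0 0 0 1; 9.8 -3.5 0 0 0 0 1; 14.6 -5.2 0 0 0 0 1; 19.4 -6.9 0 0 0 0 1; 19.4 -6.9 4 0 0 0 1; 19.4 -6.9 8 0 0 0 1; 19.4 -6.9 11 0 0 0 1; 19.4 -6.9 13 0 0 0 1'; python3 - <<'E'
from station import imaging; import cv2
for n in("side","top"):
    c=imaging.capture(n); im=c["image"]; im=im[150:250,300:440] if n=="side" else im[140:270,320:480]
    cv2.imwrite(f"pics/{n}1.png",cv2.resize(im,None,fx=4,fy=4))
E
```

```text
time_s: 3.1
tcp_pos: [545.5, 30.4, 107.2]
ee_rot: [-3.141, 0.032, 0.003]
force: [0.3, -1.1, 0.7]
opening: 0.005
gripper_force: 0.0
```

View pics/side1.png

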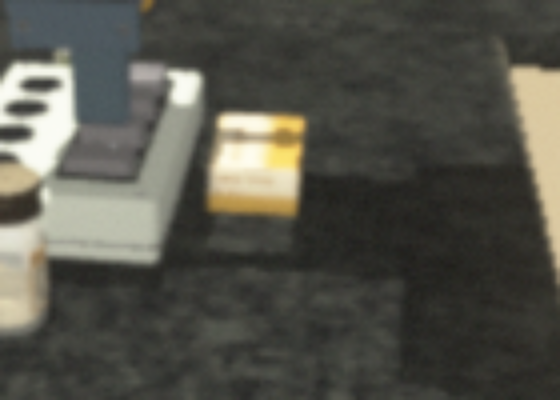

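The side crop shows the closed fingertips near pixel (325,181), over the left half of the row. I'll project the expected tip and key points to check.

```bash
python3 - <<'E'
from h import *
from station import readout
s=np.load("pics/side0.npz")
def proj(c,p):
    q=np.linalg.inv(c["cam_to_world"])@np.r_[p,1]; q=c["intrinsics"]@q[:3]; return ((q[:2]/q[2]-[300,150])*4).round()
o=readout.observe(); p=o["tcp_pos"]; print(p,o["ee_rot"],o["force"])
for d in((-16,14),(16,14),(-16,-14)): print("tip",proj(s,[p[0]+d[0],p[1]+d[1],p[2]-25]))
for y in(33,-13,-59,-105):print("key",y,[proj(s,[546+d[0],y+d[1],66]) for d in((-22,15),(22,15),(-22,-15))])
E
```

```text
[544.89198179  30.39665057 106.94232247] [-3.14123937  0.03173823  0.00622327] [-0.45627628  0.05117914  0.9127098 ]
tip [120. 129.]
tip [ 71. 127.]
tip [127. 112.]
key 33 [array([127., 154.]), array([ 60., 151.]), array([134., 136.])]
key -13 [array([137., 126.]), array([ 73., 123.]), array([143., 109.])]
key -59 [array([146., 100.]), array([84., 97.]), array([152.,  84.])]
key -105 [array([155.,  76.]), array([95., 73.]), array([160.,  61.])]
```

View pics/top1.png

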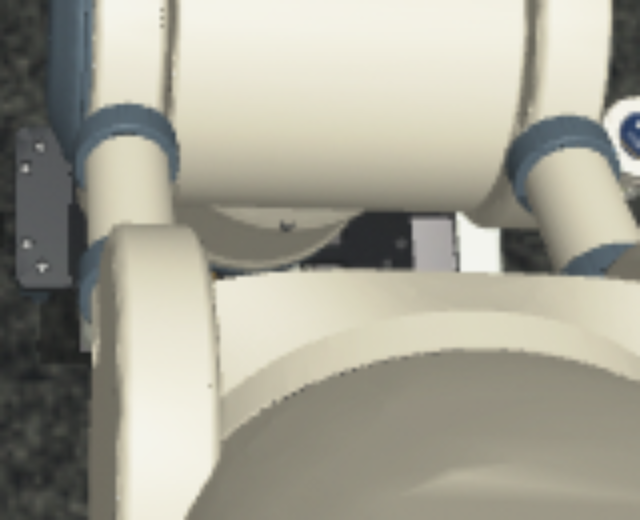

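The projection matches the picture, so the calibration holds to within a couple of mm. Next I descend close to key 1.

```bash
python3 -m jog '0.15 -0.2 0.5 0 0 0 1; 0.15 -0.2 0.9 0 0 0 1; 0.15 -0.2 1.2 0 0 0 1; 0.15 -0.2 1.3 0 0 0 1; 0.15 -0.2 1.35 0 0 0 1; 0.15 -0.2 1.4 0 0 0 1; 0.15 -0.2 1.4 0 0 0 1; 0.15 -0.2 1.4 0 0 0 1'; python3 -c "
from station import readout; print(readout.observe())"
```

```text
time_s: 4.2
tcp_pos: [547.8, 32.3, 95.0]
ee_rot: [-3.141, 0.032, -0.0]
force: [-0.9, 0.4, -0.6]
opening: 0.004
gripper_force: 0.0
{'time_s': 4.2, 'joint_positions': array([-4.99178380e-02,  5.73281594e-01,  1.68638345e+00,  2.92463739e-05,
        8.81903499e-01,  1.54109495e+00]), 'qvel': array([ 0.00120015,  0.00286786, -0.0011449 , -0.00161491,  0.00060673,
       -0.00182176]), 'joint_efforts': array([-3.64507228e-03, -8.18991995e+01, -2.50759524e+01,  2.94024171e-02,
       -7.58568244e-02, -3.48099798e-05]), 'tcp_pos': array([547.80089903,  32.31396739,  94.96085853]), 'ee_rot': array([-3.14141026e+00,  3.17843884e-02, -3.92579224e-05]), 'force': array([-0.87789311,  0.41776667, -0.611656  ]), 'ft_torque': array([0.00405146, 0.08619684, 0.02779878]), 'gripper_force': 0.0, 'opening': 0.003724943324202845}
```

```bash
python3 -m jog '0 0 0.3 0 0 0 1; 0 0 0.4 0 0 0 1; 0 0 0.5 0 0 0 1; 0 0 0.55 0 0 0 1; 0 0 0.6 0 0 0 1; 0 0 0.65 0 0 0 1; 0 0 0.65 0 0 0 1; 0 0 0.65 0 0 0 1'; python3 - <<'E'
from station import readout,imaging
print(readout.observe()["force"],readout.observe()["tcp_pos"]); imaging.capture("top"); print(readout.observe()["force"],readout.observe()["tcp_pos"])
E
```

```text
time_s: 5.2
tcp_pos: [547.8, 32.3, 88.4]
ee_rot: [3.141, -0.032, 0.0]
force: [-0.7, -0.9, -0.2]
opening: 0.002
gripper_force: 0.0
[-0.68159589 -0.94311224 -0.15573945] [547.80463727  32.28229323  88.44239719]
[-0.16243025  0.76844201 -0.33842279] [547.80250504  32.29992149  88.42790746]
```

No force with the tip at 63.4 mm, which suggests key 1 is the latched one. I'll go slightly lower.

```bash
python3 -m jog '0 0 0.05 0 0 0 1; 0 0 0.1 0 0 0 1; 0 0 0.1 0 0 0 1; 0 0 0.15 0 0 0 1; 0 0 0.15 0 0 0 1; 0 0 0.2 0 0 0 1; 0 0 0.2 0 0 0 1; 0 0 0.2 0 0 0 1'; python3 - <<'E'
from station import readout,imaging
for i in range(3): print(readout.observe()["force"],readout.observe()["tcp_pos"]); imaging.capture("top")
E
```

```text
time_s: 6.25
tcp_pos: [547.8, 32.3, 86.5]
ee_rot: [3.141, -0.032, 0.0]
force: [-1.7, -0.6, 4.7]
opening: 0.004
gripper_force: 2.2
[-1.68318097 -0.6406041   4.69894051] [547.80528651  32.30162591  86.46286867]
[-0.93403403 -0.15940717  4.88489309] [547.8161748   32.28949734  86.44683975]
[-1.01968353  0.11848164  4.02205648] [547.79392681  32.30607845  86.4298212 ]
```

Key 1 gives 4.5 N and holds solid at 61.5 mm, so it is latched. Now I'll tap key 2.

```bash
python3 -m jog '0 0 -1.2 0 0 0 1; 0 2.3 -1.2 0 0 0 1; 0 4.6 -1.2 0 0 0 1; 0 4.6 -1 0 0 0 1; 0 4.6 -0.6 0 0 0 1; 0 4.6 -0.4 0 0 0 1; 0 4.6 -0.25 0 0 0 1; 0 4.6 -0.25 0 0 0 1'; python3 - <<'E'
from station import readout,imaging
for i in range(3): print(readout.observe()["force"],readout.observe()["tcp_pos"]); imaging.capture("top")
E
```

```text
time_s: 7.4
tcp_pos: [546.8, -13.2, 88.9]
ee_rot: [-3.141, 0.031, 0.0]
force: [-0.8, 2.3, 2.6]
opening: 0.005
gripper_force: 1.4
[-0.80560207  2.25524604  2.64565734] [546.82368189 -13.23144379  88.86221513]
[-0.60874979  1.78842657  3.4113466 ] [546.8083184  -13.3475644   88.91720293]
[-1.03410381  1.81196171  2.84589381] [546.84383556 -13.41663211  88.96276777]
```

Key 2 gives 3 N at 64 mm, so it is raised. Key 3 next.

```bash
python3 -m jog '0 0 -1 0 0 0 1; 0 2.3 -1 0 0 0 1; 0 4.6 -1 0 0 0 1; 0 4.6 -0.7 0 0 0 1; 0 4.6 -0.3 0 0 0 1; 0 4.6 -0.1 0 0 0 1; 0 4.6 0 0 0 0 1; 0 4.6 0 0 0 0 1'; python3 - <<'E'
from station import readout,imaging
for i in range(3): print(readout.observe()["force"],readout.observe()["tcp_pos"]); imaging.capture("top")
E
```

```text
time_s: 8.55
tcp_pos: [545.9, -59.2, 88.9]
ee_rot: [-3.141, 0.031, 0.0]
force: [-1.4, 2.4, 2.7]
opening: 0.004
gripper_force: 1.4
[-1.426718    2.37057858  2.74569445] [545.860924   -59.23101996  88.898133  ]
[-0.57150101  0.95377582  2.05060335] [545.87672952 -59.28260169  88.92531973]
[-0.76966143  2.09203648  2.49464709] [545.9151201  -59.3749356   88.96612322]
```

```bash
python3 -m jog '0 0 -1 0 0 0 1; 0 2.3 -1 0 0 0 1; 0 4.6 -1 0 0 0 1; 0 4.6 -0.7 0 0 0 1; 0 4.6 -0.3 0 0 0 1; 0 4.6 -0.1 0 0 0 1; 0 4.6 0 0 0 0 1; 0 4.6 0 0 0 0 1'; python3 - <<'E'
from station import readout,imaging
for i in range(3): print(readout.observe()["force"],readout.observe()["tcp_pos"]); imaging.capture("top")
E
```

```text
time_s: 9.7
tcp_pos: [544.9, -105.2, 88.9]
ee_rot: [-3.141, 0.031, 0.0]
force: [-1.8, 2.3, 3.0]
opening: 0.003
gripper_force: 1.4
[-1.7901618   2.31531842  2.97333407] [ 544.90615849 -105.19747503   88.88873622]
[-0.86473594  1.82166301  2.20110898] [ 544.95440389 -105.28954753   88.94240169]
[0.12770666 2.22851532 3.12352177] [ 544.96164503 -105.36458022   88.96564465]
```

Keys 2 to 4 are all raised, so I return to key 1 and press it.

```bash
python3 -m jog '0 0 -1.5 0 0 0 1; 0 -4.6 -1.5 0 0 0 1; 0 -9.2 -1.5 0 0 0 1; 0 -13.8 -1.5 0 0 0 1; 0 -13.8 -1.3 0 0 0 1; 0 -13.8 -0.5 0 0 0 1; 0 -13.8 0 0 0 0 1; 0 -13.8 0 0 0 0 1' && python3 -m jog '0 0 0.2 0 0 0 1; 0 0 0.3 0 0 0 1; 0 0 0.4 0 0 0 1; 0 0 0.5 0 0 0 1; 0 0 0.6 0 0 0 1; 0 0 0.65 0 0 0 1; 0 0 0.65 0 0 0 1; 0 0 0.65 0 0 0 1'
```

```text
time_s: 10.85
tcp_pos: [547.5, 31.5, 88.4]
ee_rot: [3.141, -0.034, -0.002]
force: [-0.2, -1.6, 0.0]
opening: 0.005
gripper_force: 0.0
time_s: 11.85
tcp_pos: [547.9, 31.8, 82.8]
ee_rot: [3.141, -0.032, 0.001]
force: [-2.5, -5.3, 6.6]
opening: 0.002
gripper_force: 3.6
```

```bash
python3 -m jog '0 0 0.05 0 0 0 1; 0 0 0.1 0 0 0 1; 0 0 0.13 0 0 0 1; 0 0 0.13 0 0 0 1; 0 0 0.13 0 0 0 1; 0 0 0.13 0 0 0 1; 0 0 0.13 0 0 0 1; 0 0 0.13 0 0 0 1' && python3 -m jog '0 0 -0.3 0 0 0 1; 0 0 -1 0 0 0 1; 0 0 -3 0 0 0 1; 0 0 -7 0 0 0 1; 0 0 -11 0 0 0 1; -5 0 -14 0 0 0 1; -10 0 -14 0 0 0 1; -15 0 -14 0 0 0 1' && python3 -m jog '-4 0 0 0 0 0 1; -4.5 0 0 0 0 0 1; -4.5 0 0 0 0 0 1; -4.5 0 0 0 0 0 1; -4.5 0 0 0 0 0 1; -4.5 0 0 0 0 0 1; -4.5 0 0 0 0 0 1; -4.5 0 0 0 0 0 1'; python3 - <<'E'
from station import imaging; import cv2
a=imaging.capture("side")["image"][150:250,270:410]; b=imaging.capture("top")["image"][140:270,320:480]
cv2.imwrite("pics/end.png",cv2.resize(a,None,fx=5,fy=5)); cv2.imwrite("pics/endt.png",cv2.resize(b,None,fx=4,fy=4))
E
```

```text
time_s: 12.85
tcp_pos: [547.9, 31.8, 82.1]
ee_rot: [3.141, -0.032, 0.001]
force: [-5.2, -5.2, 21.1]
opening: 0.005
gripper_force: 10.3
time_s: 13.85
tcp_pos: [396.3, 35.5, 221.5]
ee_rot: [-3.141, 0.032, -0.001]
force: [-0.1, -0.2, 1.0]
opening: 0.005
gripper_force: 0.0
time_s: 14.85
tcp_pos: [352.9, 36.2, 221.1]
ee_rot: [-3.141, 0.032, 0.0]
force: [-0.4, 0.4, 0.5]
opening: 0.003
gripper_force: 0.0
```

View pics/end.png

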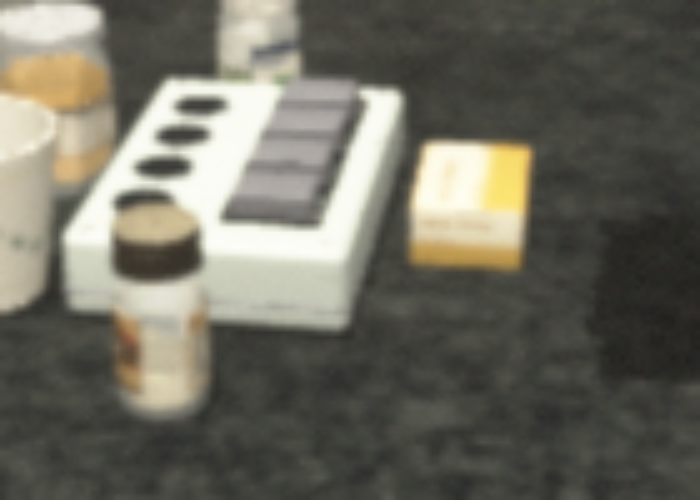

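The end view shows all four keys standing alike, with the front (left-end) key near (275,190) now level with the others. The bystanders are where they stood and the arm is clear.

```bash
python3 -c "
from station import ctrl; print(ctrl.sign_off())"
```

```text
the job is handed in; nothing more can be done
None
```

I tapped the keys left to right and found the left-end key latched. I pressed it to its stop (about 21 N, above the 15 N you called harmless); in the last camera view all four keys stand raised and the bystanders look unmoved. The job is handed in, but no verdict was returned.

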